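# Refit the grease filter in the hob's downdraft vent

## Robot

A 6-joint arm with a two-finger parallel gripper is mounted at the origin on the work surface. World frame = base frame: x ahead of the robot, y to its left, z up, the work surface at z = 0. Lengths are in m, angles in rad, forces in N, time in s.
With the tool pointing down it reaches from about 0.35 to 0.95 m from the base axis. Payload 17.4 kg.
Tool frame: the origin (TCP) lies on the front face of the gripper's body, between the roots of the fingers; the fingertips stand 84 mm ahead of it and the grasp point (between the pads) lies 65 mm ahead of it; z points along the fingers, x is the direction in which the jaws open and shut, and the axes are right-handed (so a half turn about z gives the same grasp; the last joint's range is limited). The gripper opens to 93 mm and grips with 3 to 60 N. Pads are 15 mm wide; open, the fingers measure 128 mm over their backs; the gripper's body (75 mm by 188 mm) begins 65 mm behind the grasp point.
Start: joints at [-1.142, 0.116, 1.442, -0, 1.584, -0.038], TCP at [0.304, -0.603, 0.303] pointing down, gripper open.
Joint ranges: [-2.83, 2.83], [-0.83, 2.19], [0.07, 2.5], [-1.14, 4.28], [0.01, 3], [-2.97, 2.97]. Speed limits (rad/s): [1.89, 1.89, 2.22, 3.14, 3.14, 3.14].

## Interface

Orientations are given as a rotation vector (axis times angle).
In Python, from rig import ctrl gives the robot as it stands.
- The arm moves only by the shell command python3 -m inch 'ROWS' [FORCE]. ROWS is text: rows parted by semicolons, each of 7 numbers parted by spaces: the turn, a rotation vector about the tool's x, y, z in units of 0.08 rad (1.0 is 0.08 rad), then the shift along the tool's x, y, z in units of 20 mm (1.0 is 20 mm), then the opening, from 0 (shut) to 1 (fully open). In form: wx wy wz tx ty tz hand; .... A call has 1 to 20 rows; each row shifts and turns the commanded pose from where the row before left it, along the tool's axes as they then stand; what a row does not reach is not made up. A row lasts 1/12 s, in which the tool goes at most 41.7 mm and 7.16 degrees, less where a joint would pass 70% of its speed; a pose out of reach is approached as far as the arm can. A call with a number of a shift or a turn outside -1 to 1 is refused whole. A call with a gripper value outside its range is refused whole. The fingers move at their own pace and stop on an object; FORCE is the grip in N (left out, the last holds). Time passes only in rows, so rows that do not move let the fingers close. It gives the time, the measured TCP pose, the force and the opening at its end, in the units of the state.
- ctrl.observe(): the state, without advancing time (a new reading comes with each control period).
- ctrl.get_image(name): name is "scene" or "top" or "wrist"; returns a dict with "image" (480x640x3 uint8, blue, green, red), "camera_matrix" (3x3 intrinsics, pixels), "R" (3x3) and "t" (3): a world point X has camera coordinates R X + t; the wrist camera has in their place "T_tool_cam" (4x4, takes a point from camera to tool coordinates, whose origin is the TCP and whose axes are the tool frame's). Camera axes: x right, y down, z forward; pixel columns grow to the right and rows downward; lengths in m; the calibration is good to about 2 mm. A picture is of the moment at which its call begins: read the wrist's pose just before it. There is no depth.
- ctrl.sign_off(): hands the job in, once; it reports no verdict.
The state is a dict: "clock": time; "qpos": joint angles; "qvel": joint speeds; "joint_torque": joint torques, N m; "eef_pos": TCP position; "ee_rot": TCP orientation; "contact_force": force on the tool from outside, world axes, zero at the start; "torque": the same for the moment, N m; "gripper_width": opening from 0.0 (shut) to 1.0 (fully open).
Only numpy, scipy, OpenCV 4.12 (cv2) and the standard library are available. Lean on these libraries where they do the work, as an engineer would, in place of code of your own. Each camera call takes 0.05 s, during which the arm holds its last target.

## Task

Put the slotted steel grease-filter plate back into the hob's vent, handle up. It is longer than the opening: tilt it, work one end under the rim as far as it goes and let the other end down; never force it: if it will not pass, the deeper pocket is at the other end, which you can only feel. Leave it flat on the two inner ledges in the middle of the opening, both ends tucked evenly under the rim, let go, and leave the other kitchen things where they are.

Things in the scene. Friction and masses are not known exactly. Their poses are not given: they have to be found in the camera images.
- hob: Fixed countertop hob: steel box with black glass top, 320 mm (x) by 420 mm (y), top 86 mm above the worktop. Origin on the worktop straight under the vent's centre, z up; it spans x -160 to 160, y -100 to 320. A burner with pan support (bar tops 104 mm high) is at x 0, y 210.
- vent (a point): Centre of the vent opening, at the glass top's upper face (86 mm up), axes as the hob's. The opening has a flush steel trim and is 150 mm along x (-75 to 75) by 112 mm along y (-56 to 56). The glass is 6 mm thick.
- seat (a point): Middle between the ledges, level with their tops: 34 mm below vent, 28 mm below the glass's underside; axes as the hob's. Ledges lie at x 59 to 124 and -59 to -124; between them it is 44 mm deep. Cavity 112 mm along y. Under the rims rigid upright end stops 200 mm apart close it; their middle is at x = d, |d| up to 12 mm, unseen, so the pocket toward d is deeper (-100+d, 100+d).
- filter: Loose grease-filter plate of stainless steel with dark slots, 172 mm (its x) by 100 mm (its y) by 6 mm thick, about 0.35 kg, either end alike. Origin at the centre of its underside, z up out of the handle side. In the middle of its top stands a dark solid handle block, 24 mm (x) by 40 mm (y), 38 mm high (its top is 44 mm above the underside). Starts flat on the worktop on the robot's right, handle up.
- pot: Bystander: aluminium cooking pot, 156 mm wide, 85 mm high, loose on the pan support of the hob. Origin under its centre.
- tub: Bystander: open clear plastic tub 150 by 110 by 60 mm on the worktop. Origin under its centre.
- apple: Bystander: green apple, 74 mm wide, 64 mm high. Origin under its centre.
- pear: Bystander: pear, 68 mm wide, 88 mm high. Origin under its centre.
- jar: Bystander: glass jar with steel cap, 66 mm wide, 100 mm high. Origin under its centre.
- spoon: Bystander: wooden spoon 240 mm long, lying along its x. Origin on its underside.
- mug: Bystander: white mug 80 mm wide, 90 mm high. Origin under its centre.
There are look-alikes about, which are no part of the job. There is more than one size of the filter; the job needs the larger.

How it is judged:
By the outcome, as a careful person would: the job done as asked, in the order asked, and still so for the second after the job is handed in, with the robot touching nothing.
It also fails if it takes over 69 s, if anything falls off the work surface, if the arm or the gripper's body presses on something with over 40 N, if the wrist force passes 120 N, or if a joint passes its speed limit or range.

## Working session

There is one attempt and no reset: what is moved stays moved. The work goes in short steps, Python scripts to look and compute and a shell command to move; the robot and the scene stay as the last step left them, time stands still between calls to the robot, and variables do not carry over. Pictures are saved under pics/ and viewed, and the job is handed in when it is done.

```bash
ls; mkdir -p pics; python3 - <<'E'
from rig import ctrl
import cv2
s=ctrl.observe()
for k,v in s.items(): print(k,v)
for n in ["scene","top","wrist"]:
    d=ctrl.get_image(n); cv2.imwrite(f"pics/{n}0.png",d["image"])
    print(n,{k:v for k,v in d.items() if k!="image"})
E
```

```text
pics
clock 0.0
qpos [-1.14179291e+00  1.16457842e-01  1.44228802e+00  1.25678732e-05
  1.58400882e+00 -3.78470136e-02]
qvel [-0.00063222 -0.00025685  0.00020085 -0.00024527  0.00119075 -0.00018306]
joint_torque [-1.10923978e-03 -7.21288633e+01 -6.22613454e+01  7.79158599e-02
  2.37586023e-02 -4.42865166e-05]
eef_pos [ 0.30371706 -0.60267537  0.30200998]
ee_rot [-2.67448043e+00  1.64700649e+00  1.50561144e-03]
contact_force [ 0.50281036 -0.70692491  0.56479613]
torque [-0.00425355  0.07146017  0.00696177]
gripper_width 0.996680921894099
scene {'camera_matrix': array([[501.03255333,   0.        , 315.82187868],
       [  0.        , 501.03255333, 246.27773971],
       [  0.        ,   0.        ,   1.        ]]), 'R': array([[-0.69735055,  0.71654368, -0.0163512 ],
       [ 0.51628489,  0.48637017, -0.70490707],
       [-0.49714397, -0.50000921, -0.70911118]]), 't': array([ 0.41561794, -0.1421623 ,  1.40057031])}
top {'camera_matrix': array([[523.28708457,   0.        , 312.32980563],
       [  0.        , 523.28708457, 228.53815663],
       [  0.        ,   0.        ,   1.        ]]), 'R': array([[ 0.01418167, -0.99969362,  0.02028655],
       [-0.9957481 , -0.01596673, -0.09072364],
       [ 0.09101976, -0.01891369, -0.99566946]]), 't': array([-0.11696707,  0.52641298,  1.41335533])}
wrist {'camera_matrix': array([[373.82360583,   0.        , 315.24639631],
       [  0.        , 373.82360583, 237.15589958],
       [  0.        ,   0.        ,   1.        ]]), 'T_tool_cam': array([[ 9.99999927e-01, -1.04756861e-04, -3.67011398e-04,
        -7.17502923e-05],
       [ 2.09792756e-04,  9.54166993e-01,  2.99274632e-01,
        -8.37251624e-02],
       [ 3.18839091e-04, -2.99274687e-01,  9.54166946e-01,
        -8.07617654e-02],
       [ 0.00000000e+00,  0.00000000e+00,  0.00000000e+00,
         1.00000000e+00]])}
```

View pics/top0.png

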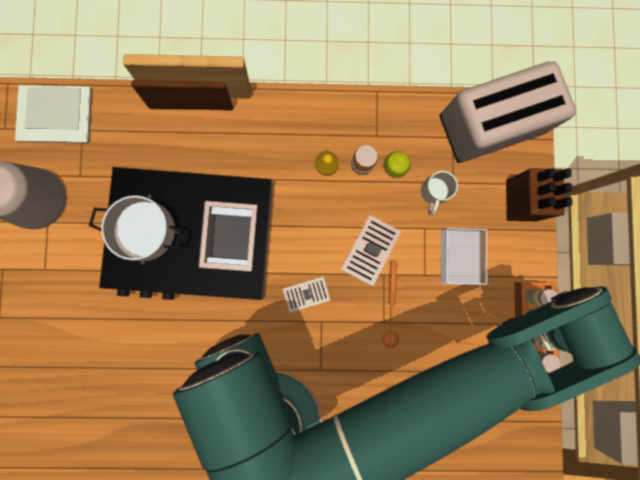

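View pics/scene0.png

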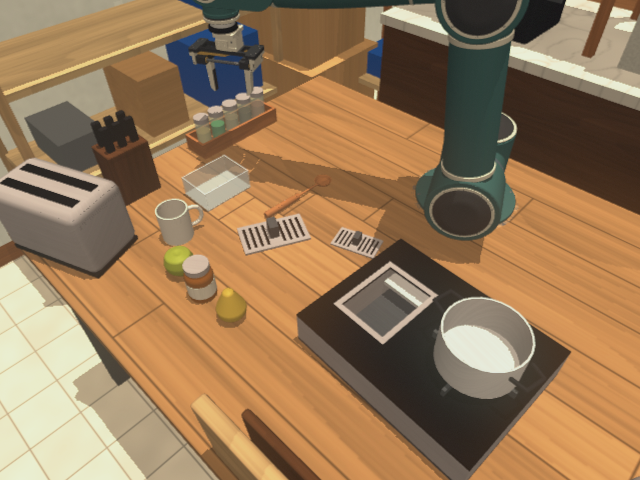

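View pics/wrist0.png

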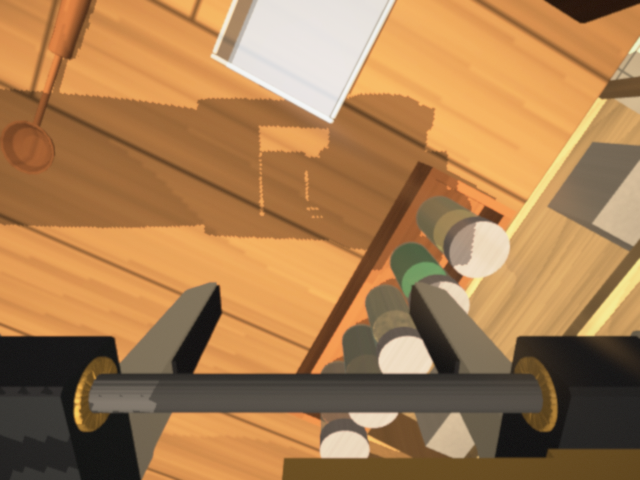

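Top view: large filter at about (372,250), small one at (307,294), vent at (228,236). Pot is left of it at (140,228). Now measuring.

```bash
cat > h.py <<'E'
import numpy as np, cv2
from scipy.spatial.transform import Rotation as Rn
def ray(K,R,t,uv):
    d=np.linalg.inv(K)@np.array([uv[0],uv[1],1.]); return -R.T@t, R.T@d
def onz(d,uv,z,st=None):
    K=d["camera_matrix"]
    if "R" in d: R,t=d["R"],d["t"]
    else:
        T=d["T_tool_cam"]; A=np.eye(4); A[:3,:3]=Rn.from_rotvec(st["ee_rot"]).as_matrix(); A[:3,3]=st["eef_pos"]
        W=np.linalg.inv(A@T); R,t=W[:3,:3],W[:3,3]
    o,v=ray(K,R,t,uv); return o+v*(z-o[2])/v[2]
E
python3 - <<'E'
import cv2
a=cv2.imread("pics/top0.png"); 
cv2.imwrite("pics/topz.png",cv2.resize(a[190:320,190:410],None,fx=3.6,fy=3.6,interpolation=cv2.INTER_CUBIC))
a=cv2.imread("pics/scene0.png")
cv2.imwrite("pics/scenez.png",cv2.resize(a[200:350,225:445],None,fx=3.6,fy=3.6,interpolation=cv2.INTER_CUBIC))
E
```

```text
(no output)
```

View pics/topz.png

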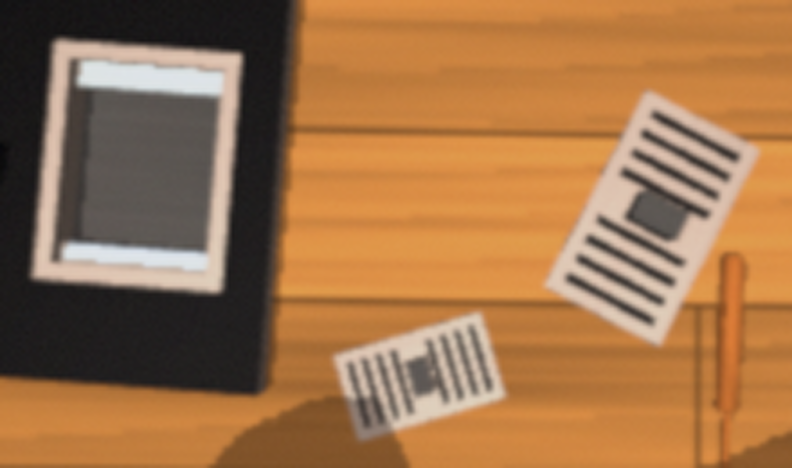

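View pics/scenez.png

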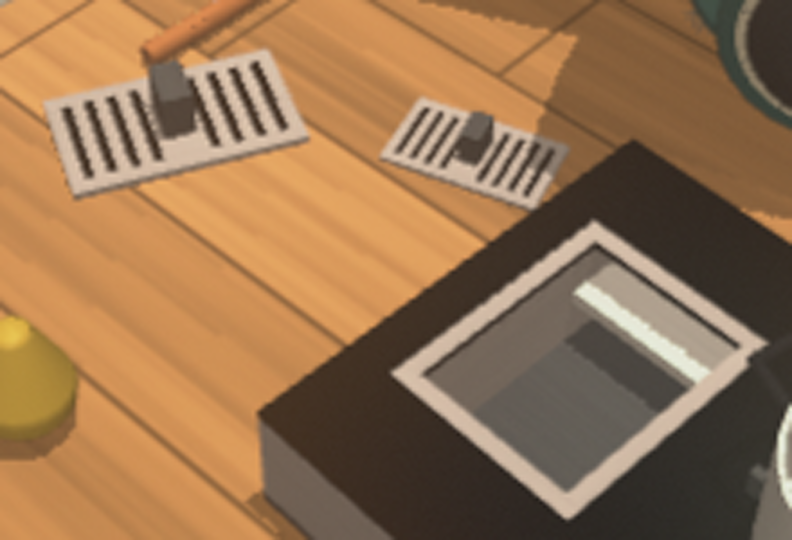

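```bash
python3 - <<'E'
from rig import ctrl
from h import *
def quad(img,seed,roi):
    hsv=cv2.cvtColor(img,cv2.COLOR_BGR2HSV)
    m=((hsv[...,1]<75)&(hsv[...,2]>110)).astype(np.uint8)
    x0,y0,x1,y1=roi; M=np.zeros_like(m); M[y0:y1,x0:x1]=m[y0:y1,x0:x1]
    cs,_=cv2.findContours(M,cv2.RETR_EXTERNAL,cv2.CHAIN_APPROX_NONE)
    c=max(cs,key=cv2.contourArea); h=cv2.convexHull(c)
    for e in np.linspace(1,12,40):
        q=cv2.approxPolyDP(h,e,True)
        if len(q)<=4: break
    # refine by fitting lines
    q=q[:,0].astype(float); c=c[:,0].astype(float); L=[]
    for i in range(4):
        a,b=q[i],q[(i+1)%4]; u=(b-a)/np.linalg.norm(b-a); n=np.array([-u[1],u[0]])
        s=(c-a)@u; d=abs((c-a)@n); k=(s>4)&(s<np.linalg.norm(b-a)-4)&(d<2.0)
        vx,vy,x,y=cv2.fitLine(c[k].astype(np.float32),cv2.DIST_HUBER,0,.01,.01).ravel()
        L.append(np.cross([x,y,1],[x+vx,y+vy,1]))
    P=[np.cross(L[i-1],L[i]) for i in range(4)]
    return [p[:2]/p[2] for p in P]
for n,rf,rv in [("top",(335,210,410,290),(195,195,262,275)),("scene",(225,210,318,258),(330,255,440,348))]:
    d=ctrl.get_image(n)
    for nm,roi,z in [("filter",rf,.006),("trim",rv,.086)]:
        q=quad(d["image"],None,roi); P=np.array([onz(d,p,z) for p in q])
        e=np.roll(P,-1,0)-P; l=np.linalg.norm(e,axis=1)
        print(n,nm,np.round(q,1).tolist(),"\n c",P.mean(0).round(4),"len",l.round(4),"ang",np.degrees(np.arctan2(e[:,1],e[:,0])).round(1))
E
```

```text
top filter [[369.4, 215.8], [399.6, 230.9], [372.0, 284.9], [341.7, 268.6]] 
 c [ 0.4727 -0.2727  0.006 ] len [0.0943 0.1695 0.0949 0.1668] ang [-115.8  153.    62.6  -27.2]
top trim [[204.8, 200.7], [256.5, 204.6], [250.9, 270.7], [198.6, 266.8]] 
 c [0.5006 0.1136 0.086 ] len [0.1364 0.1742 0.1363 0.1741] ang [-93.4 176.5  86.6  -3.4]
scene filter [[298.1, 214.2], [309.8, 237.6], [245.5, 253.6], [237.2, 228.4]] 
 c [ 0.4744 -0.273   0.006 ] len [0.0966 0.1686 0.0971 0.1669] ang [  63.8  -27.  -117.2  152.8]
scene trim [[389.6, 260.9], [438.6, 295.5], [382.5, 344.0], [333.3, 303.3]] 
 c [0.5001 0.1116 0.086 ] len [0.1352 0.1732 0.1356 0.1737] ang [ 86.6  -3.  -93.1 176.9]
```

```bash
cat >> h.py <<'E'
def to(st,pos,yaw_deg,pitch_deg=0,base=None):
    """units (turn after shift) from measured pose to target; tool down, tool x at yaw; pitch about tool y after"""
    A=Rn.from_rotvec(st["ee_rot"]); 
    B=Rn.from_euler('z',yaw_deg,degrees=True)*Rn.from_euler('x',180,degrees=True)*Rn.from_euler('y',pitch_deg,degrees=True)
    dp=A.inv().apply(np.array(pos)-st["eef_pos"])/.02
    dr=(A.inv()*B).as_rotvec()/.08
    print("shift units",dp.round(2),"turn units",dr.round(2)); return dp,dr
def show(st):
    A=Rn.from_rotvec(st["ee_rot"]); print("t",round(st["clock"],2),"p",st["eef_pos"].round(4) if hasattr(st["eef_pos"],'round') else st["eef_pos"],"x",A.apply([1,0,0]).round(4),"z",A.apply([0,0,1]).round(4),"F",np.round(st["contact_force"],1),"T",np.round(st["torque"],2),"g",round(st["gripper_width"],3))
E
python3 - <<'E'
from rig import ctrl
from h import *
s=ctrl.observe(); show(s); to(s,[.4735,-.273,.20],-27.1)
E
```

```text
t 0.25 p [ 0.3038 -0.6027  0.3024] x [ 4.501e-01 -8.930e-01 -6.000e-04] z [-3.e-04  5.e-04 -1.e+00] F [-0.3 -0.1  0.5] T [-0.06  0.01  0.09] g 1.003
shift units [-10.9  -15.     5.13] turn units [-0.    0.01 -7.89]
```

```bash
python3 -m inch '0 0 0 -.73 -1 .34 1;0 0 0 -.73 -1 .34 1;0 0 0 -.73 -1 .34 1;0 0 0 -.73 -1 .34 1;0 0 0 -.73 -1 .34 1;0 0 0 -.73 -1 .34 1;0 0 0 -.73 -1 .34 1;0 0 0 -.73 -1 .34 1;0 0 0 -.73 -1 .34 1;0 0 0 -.73 -1 .34 1;0 0 0 -.73 -1 .34 1;0 0 0 -.73 -1 .34 1;0 0 0 -.73 -1 .34 1;0 0 0 -.73 -1 .34 1;0 0 0 -.73 -1 .34 1' && python3 -m inch '0 0 -1 0 0 0 1;0 0 -1 0 0 0 1;0 0 -1 0 0 0 1;0 0 -1 0 0 0 1;0 0 -1 0 0 0 1;0 0 -1 0 0 0 1;0 0 -1 0 0 0 1;0 0 -.9 0 0 0 1;0 0 0 0 0 0 1;0 0 0 0 0 0 1'
python3 - <<'E'
from rig import ctrl
from h import *
s=ctrl.observe(); show(s); to(s,[.4735,-.273,.20],-27.1)
d=ctrl.get_image("wrist"); cv2.imwrite("pics/w1.png",d["image"])
E
```

```text
clock: 1.5
eef_pos: [0.4734, -0.271, 0.2005]
ee_rot: [2.675, -1.647, 0.0]
contact_force: [1.0, 0.4, 1.0]
gripper_width: 0.999
clock: 2.33
eef_pos: [0.4731, -0.2722, 0.2007]
ee_rot: [-3.054, 0.738, -0.0]
contact_force: [-0.0, 0.2, -0.2]
gripper_width: 0.996
t 2.33 p [ 0.4731 -0.2722  0.2007] x [ 0.8896 -0.4567 -0.    ] z [ 0.  0. -1.] F [-0.   0.2 -0.2] T [-0.   -0.08  0.02] g 0.996
shift units [0.04 0.03 0.04] turn units [-0.    0.   -0.02]
```

View pics/w1.png

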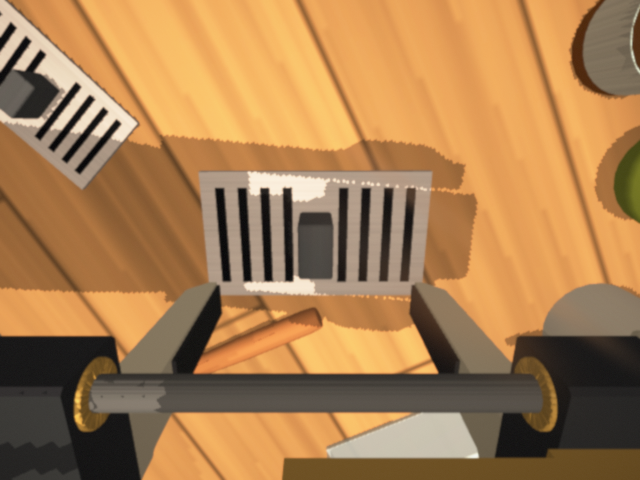

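```bash
python3 - <<'E'
from rig import ctrl
from h import *
s=ctrl.observe(); d=ctrl.get_image("wrist")
P=np.array([onz(d,p,.006,s) for p in [(200,172),(432,172),(424,296),(208,295)]]);print(P.round(4),P.mean(0))
H=np.array([onz(d,p,.044,s) for p in [(299,222),(333,222),(333,280),(299,280)]]);print(H.mean(0), np.linalg.norm(H[0]-H[1]),np.linalg.norm(H[2]-H[1]))
e=P[1]-P[0];print(np.linalg.norm(e),np.linalg.norm(P[2]-P[1]),np.degrees(np.arctan2(e[1],e[0])))
to(s,[P[:,0].mean(),P[:,1].mean(),.096],-27.1)
E
```

```text
[[ 0.4195 -0.1913  0.006 ]
 [ 0.5706 -0.269   0.006 ]
 [ 0.5274 -0.3593  0.006 ]
 [ 0.3718 -0.2783  0.006 ]] [ 0.47231478 -0.27449071  0.006     ]
[ 0.47288971 -0.2731433   0.044     ] 0.02235142312371646 0.041455080026035936
0.16988390170870574 0.10015056076894727 -27.21005125204413
shift units [0.02 0.12 5.24] turn units [ 0.    0.   -0.02]
```

```bash
python3 -m inch '0 0 0 0 .08 .8 1;0 0 0 0 0 .8 1;0 0 0 0 0 .8 1;0 0 0 0 0 .8 1;0 0 0 0 0 .8 1;0 0 0 0 0 .7 1;0 0 0 0 0 .5 1;0 0 0 0 0 0 1;0 0 0 0 0 0 1' && python3 -m inch '0 0 0 0 0 0 0;0 0 0 0 0 0 0;0 0 0 0 0 0 0;0 0 0 0 0 0 0;0 0 0 0 0 0 0;0 0 0 0 0 0 0;0 0 0 0 0 0 0;0 0 0 0 0 0 0;0 0 0 0 0 0 0;0 0 0 0 0 0 0' 40
python3 - <<'E'
from rig import ctrl
from h import *
s=ctrl.observe(); show(s)
E
```

```text
clock: 3.18
eef_pos: [0.4724, -0.2736, 0.0968]
ee_rot: [-3.054, 0.736, 0.001]
contact_force: [0.2, -0.0, 0.2]
gripper_width: 0.996
clock: 4.02
eef_pos: [0.4724, -0.2736, 0.0967]
ee_rot: [-3.054, 0.735, 0.0]
contact_force: [-0.2, -1.2, 0.8]
gripper_width: 0.335
t 4.02 p [ 0.4724 -0.2736  0.0967] x [ 0.8907 -0.4547 -0.    ] z [ 0.e+00  1.e-04 -1.e+00] F [-0.2 -1.2  0.8] T [-0.03 -0.04  0.01] g 0.335
```

```bash
python3 -m inch '0 0 0 0 0 0 0;0 0 0 0 0 0 0;0 0 0 0 0 0 0;0 0 0 0 0 0 0;0 0 0 0 0 0 0' 40; python3 -m inch '0 0 0 0 0 -.5 0;0 0 0 0 0 -1 0;0 0 0 0 0 -1 0;0 0 0 0 0 -1 0;0 0 0 0 0 -1 0;0 0 0 0 0 -1 0;0 0 0 0 0 -1 0;0 0 0 0 0 -1 0;0 0 0 0 0 -.5 0;0 0 0 0 0 0 0;0 0 0 0 0 0 0'
python3 - <<'E'
from rig import ctrl
from h import *
s=ctrl.observe(); show(s)
d=ctrl.get_image("wrist"); cv2.imwrite("pics/w2.png",d["image"])
A=Rn.from_rotvec(s["ee_rot"])
to(s,[.4935,.1125,.26],-3.3)
E
```

```text
clock: 4.43
eef_pos: [0.4724, -0.2736, 0.0967]
ee_rot: [-3.054, 0.735, 0.0]
contact_force: [0.3, -0.8, -0.2]
gripper_width: 0.258
clock: 5.35
eef_pos: [0.4723, -0.2736, 0.2564]
ee_rot: [-3.055, 0.734, 0.0]
contact_force: [-0.2, -0.1, -4.7]
gripper_width: 0.254
t 5.35 p [ 0.4723 -0.2736  0.2564] x [ 0.8907 -0.4546 -0.    ] z [-0.  0. -1.] F [-0.2 -0.1 -4.7] T [-0.06  0.02 -0.09] g 0.254
shift units [ -7.83 -17.68  -0.18] turn units [-0.    0.   -5.18]
```

View pics/w2.png

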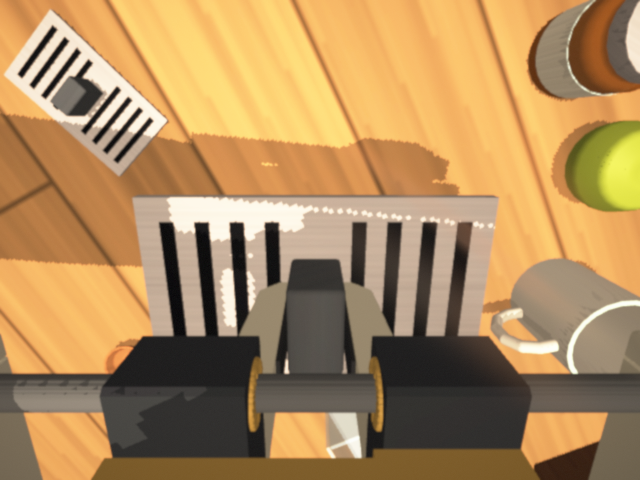

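```bash
cat >> h.py <<'E'
def ontool(d,uv,z):
    T=d["T_tool_cam"]; v=T[:3,:3]@np.linalg.inv(d["camera_matrix"])@np.array([uv[0],uv[1],1.]); o=T[:3,3]
    return o+v*(z-o[2])/v[2]
VC=np.array([.5003,.1125]); YAW=-3.2
def hobtcp(xA,zA,th,L=.086,h=.0967,y=0.,end=1):
    """hob-frame (vent origin) TCP for lower corner of end (+1/-1) at (xA,zA), that end down by th deg; returns world TCP, pitch"""
    t=np.radians(th); C=np.array([xA-end*L*np.cos(t), zA+L*np.sin(t)])
    P=C+h*np.array([end*np.sin(t),np.cos(t)])
    a=np.radians(YAW); w=VC+P[0]*np.array([np.cos(a),np.sin(a)])+y*np.array([-np.sin(a),np.cos(a)])
    return np.array([w[0],w[1],.086+P[1]]), -end*th
def hobpose(s,L=.086,h=.0967):
    A=Rn.from_rotvec(s["ee_rot"]); a=np.radians(YAW)
    M=np.array([[np.cos(a),np.sin(a),0],[-np.sin(a),np.cos(a),0],[0,0,1]])
    p=M@(np.array(s["eef_pos"])-[VC[0],VC[1],.086]); x=M@A.apply([1,0,0]); z=M@A.apply([0,0,1])
    C=p+z*h; E=[C+L*x,C-L*x]
    print("C mm",(C*1e3).round(1),"+end",(E[0]*1e3).round(1),"-end",(E[1]*1e3).round(1),"tilt",round(np.degrees(np.arctan2(-x[2],x[0])),2),"yaw",round(np.degrees(np.arctan2(x[1],x[0])),2))
E
python3 - <<'E'
from rig import ctrl
from h import *
s=ctrl.observe(); d=ctrl.get_image("wrist")
for p in [(134,198),(497,198)]: print(ontool(d,p,.0907).round(4))
t,p=hobtcp(.060,.05,0); t[2]=.275
print(t); to(s,[VC[0],VC[1],.275],YAW)
t2,p2=hobtcp(.060,.02,20);print(t2)
E
```

```text
[-0.0846 -0.0492  0.0907]
[ 0.0844 -0.0491  0.0907]
[0.47434054 0.11395136 0.275     ]
shift units [ -7.52 -17.83  -0.96] turn units [-0.    0.02 -5.2 ]
[0.51254067 0.11181564 0.22628201]
```

```bash
python3 -m inch '0 0 0 -.2 -.5 -.05 0;0 0 0 -.42 -1 -.05 0;0 0 0 -.42 -1 -.05 0;0 0 0 -.42 -1 -.05 0;0 0 0 -.42 -1 -.05 0;0 0 0 -.42 -1 -.05 0;0 0 0 -.42 -1 -.05 0;0 0 0 -.42 -1 -.05 0;0 0 0 -.42 -1 -.05 0;0 0 0 -.42 -1 -.05 0;0 0 0 -.42 -1 -.05 0;0 0 0 -.42 -1 -.05 0;0 0 0 -.42 -1 -.05 0;0 0 0 -.42 -1 -.05 0;0 0 0 -.42 -1 -.05 0;0 0 0 -.42 -1 -.05 0;0 0 0 -.42 -1 -.05 0;0 0 0 -.42 -1 -.05 0;0 0 0 -.2 -.4 0 0' && python3 -m inch '0 0 -.6 0 0 0 0;0 0 -.8 0 0 0 0;0 0 -.8 0 0 0 0;0 0 -.8 0 0 0 0;0 0 -.8 0 0 0 0;0 0 -.8 0 0 0 0;0 0 -.6 0 0 0 0;0 0 0 0 0 0 0;0 0 0 0 0 0 0;0 0 0 0 0 0 0'
python3 - <<'E'
from rig import ctrl
from h import *
s=ctrl.observe(); show(s);hobpose(s)
t,p=hobtcp(.060,.02,20); to(s,t,YAW,p)
d=ctrl.get_image("wrist"); cv2.imwrite("pics/w3.png",d["image"])
d=ctrl.get_image("top"); cv2.imwrite("pics/t3.png",d["image"])
E
```

```text
clock: 7.03
eef_pos: [0.5004, 0.1162, 0.2739]
ee_rot: [-3.055, 0.732, 0.002]
contact_force: [0.7, -0.3, -4.4]
gripper_width: 0.254
clock: 7.87
eef_pos: [0.5007, 0.1137, 0.2744]
ee_rot: [3.14, -0.091, -0.001]
contact_force: [-0.7, -0.0, -4.9]
gripper_width: 0.259
t 7.87 p [0.5007 0.1137 0.2744] x [ 9.983e-01 -5.770e-02 -5.000e-04] z [-6.e-04 -2.e-04 -1.e+00] F [-0.7 -0.  -4.9] T [-0.04 -0.08 -0.04] g 0.259
C mm [ 0.3  1.2 91.7] +end [86.3  1.1 91.6] -end [-85.7   1.4  91.7] tilt 0.03 yaw -0.11
shift units [0.6  0.06 2.41] turn units [-0.   -4.36 -0.02]
```

View pics/w3.png

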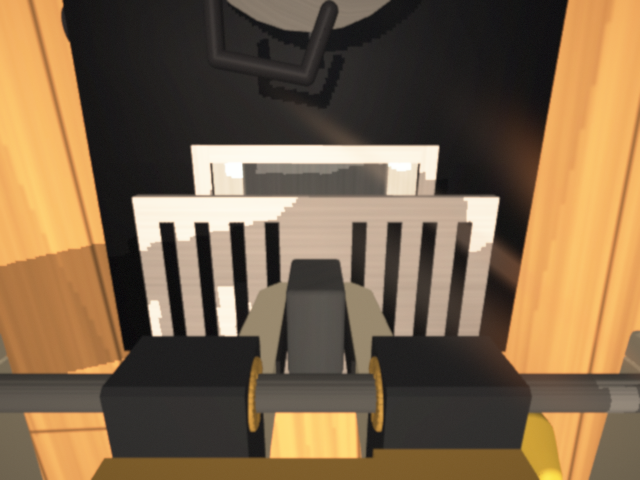

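```bash
python3 - <<'E'
from rig import ctrl
from h import *
s=ctrl.observe(); d=ctrl.get_image("wrist")
a=np.radians(YAW); M=np.array([[np.cos(a),np.sin(a)],[-np.sin(a),np.cos(a)]])
for p in [(192,146),(438.5,146),(213,163.5),(418,163.5)]: print((M@(onz(d,p,.086,s)[:2]-VC)*1e3).round(1))
E
```

```text
[-86.2  67.9]
[86.7 67.6]
[-72.5  55.7]
[73.3 55.5]
```

```bash
python3 -m inch '0 -.8 0 0 .06 0 0;0 -.9 0 0 0 0 0;0 -.9 0 0 0 0 0;0 -.9 0 0 0 0 0;0 -.86 0 0 0 0 0;0 0 0 0 0 0 0;0 0 0 0 0 0 0'
python3 - <<'E'
from rig import ctrl
from h import *
s=ctrl.observe(); show(s);hobpose(s)
for z in (.02,-.03):
  t,p=hobtcp(.060,z,20); to(s,t,YAW,p)
E
```

```text
clock: 8.6
eef_pos: [0.5012, 0.1125, 0.2742]
ee_rot: [-3.084, 0.087, 0.541]
contact_force: [-1.4, 0.4, -4.5]
gripper_width: 0.257
t 8.6 p [0.5012 0.1125 0.2742] x [ 0.9387 -0.0533 -0.3406] z [-0.34    0.0189 -0.9402] F [-1.4  0.4 -4.5] T [-0.06 -0.52 -0.03] g 0.257
C mm [-32.    0.1  97.3] +end [48.9 -0.  68. ] -end [-1.129e+02  1.000e-01  1.265e+02] tilt 19.91 yaw -0.05
shift units [1.35 0.   2.06] turn units [ 0.   -0.02 -0.01]
shift units [2.2  0.   4.41] turn units [ 0.   -0.02 -0.01]
```

```bash
python3 -m inch '0 0 0 .45 0 .69 0;0 0 0 .45 0 .69 0;0 0 0 .45 0 .69 0;0 0 0 .17 0 .47 0;0 0 0 .17 0 .47 0;0 0 0 .17 0 .47 0;0 0 0 0 0 0 0' ; python3 - <<'E'
from rig import ctrl
from h import *
s=ctrl.observe(); show(s);hobpose(s)
d=ctrl.get_image("scene"); cv2.imwrite("pics/s4.png",cv2.resize(d["image"][150:400,250:580],None,fx=2.4,fy=2.4))
E
```

```text
clock: 9.18
eef_pos: [0.5113, 0.1119, 0.195]
ee_rot: [-3.083, 0.086, 0.545]
contact_force: [0.2, 0.5, -5.7]
gripper_width: 0.257
t 9.18 p [0.5113 0.1119 0.195 ] x [ 0.938  -0.0526 -0.3427] z [-0.3422  0.0187 -0.9395] F [ 0.2  0.5 -5.7] T [-0.08 -0.52 -0.03] g 0.257
C mm [-22.1   0.   18.2] +end [ 58.7  -0.  -11.3] -end [-102.9    0.    47.7] tilt 20.04 yaw -0.01
```

View pics/s4.png

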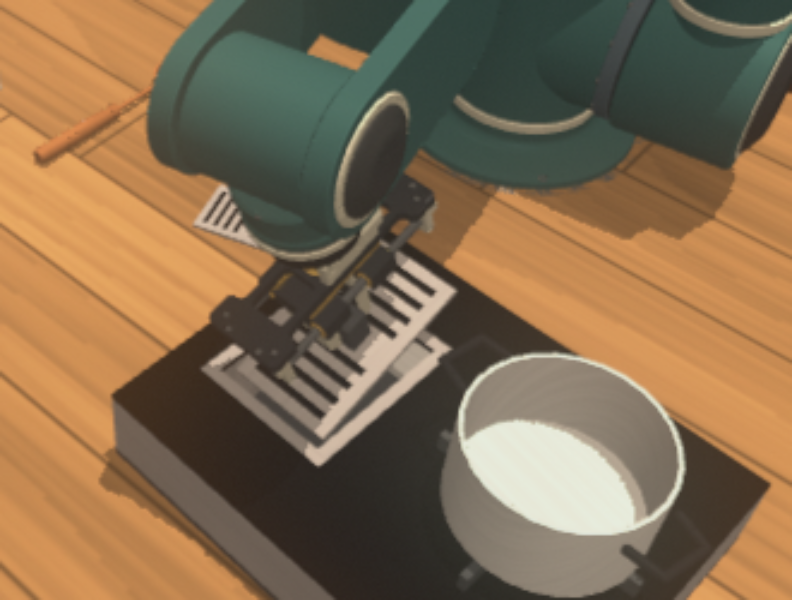

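```bash
python3 -m inch '0 0 0 .11 0 .3 0;0 0 0 .11 0 .3 0;0 0 0 .1 0 .28 0;0 0 0 .24 0 -.09 0;0 0 0 .24 0 -.09 0;0 0 0 .24 0 -.09 0;0 0 0 .24 0 -.09 0;0 0 0 .24 0 -.09 0;0 0 0 0 0 0 0' ; python3 - <<'E'
from rig import ctrl
from h import *
s=ctrl.observe(); show(s);hobpose(s)
E
```

```text
clock: 9.98
eef_pos: [0.5385, 0.1104, 0.1783]
ee_rot: [-3.083, 0.087, 0.543]
contact_force: [-0.4, -0.1, -4.8]
gripper_width: 0.256
t 9.98 p [0.5385 0.1104 0.1783] x [ 0.9384 -0.0528 -0.3414] z [-0.3408  0.0192 -0.9399] F [-0.4 -0.1 -4.8] T [-0.01 -0.52  0.05] g 0.256
C mm [5.3 0.1 1.4] +end [ 86.1   0.1 -28. ] -end [-75.6   0.1  30.7] tilt 19.96 yaw -0.02
```

```bash
python3 -m inch '0 0 0 .03 0 .09 0;0 0 0 .047 0 -.017 0;0 0 0 .047 0 -.017 0;0 0 0 .047 0 -.017 0;0 0 0 0 0 0 0'; python3 -m inch '0 0 0 .047 0 -.017 0;0 0 0 .047 0 -.017 0;0 0 0 0 0 0 0';  python3 - <<'E'
from rig import ctrl
from h import *
s=ctrl.observe(); show(s);hobpose(s)
E
```

```text
clock: 10.4
eef_pos: [0.5405, 0.1104, 0.1763]
ee_rot: [-3.083, 0.086, 0.543]
contact_force: [-0.1, 0.2, -4.6]
gripper_width: 0.256
clock: 10.65
eef_pos: [0.5426, 0.1103, 0.1763]
ee_rot: [-3.083, 0.086, 0.543]
contact_force: [0.7, 0.7, -4.5]
gripper_width: 0.254
t 10.65 p [0.5426 0.1103 0.1763] x [ 0.9383 -0.0526 -0.3417] z [-0.3411  0.0191 -0.9398] F [ 0.7  0.7 -4.5] T [-0.04 -0.53  0.04] g 0.254
C mm [ 9.3  0.1 -0.6] +end [ 90.1   0.1 -30. ] -end [-71.5   0.1  28.8] tilt 19.98 yaw -0.01
```

```bash
for i in 1; do python3 -m inch '0 0 0 .047 0 -.017 0;0 0 0 .047 0 -.017 0;0 0 0 0 0 0 0'; done; python3 - <<'E'
from rig import ctrl
from h import *
s=ctrl.observe(); show(s);hobpose(s)
E
python3 -m inch '0 0 0 .047 0 -.017 0;0 0 0 .047 0 -.017 0;0 0 0 0 0 0 0'; python3 - <<'E'
from rig import ctrl
from h import *
s=ctrl.observe(); show(s);hobpose(s)
E
```

```text
clock: 10.9
eef_pos: [0.5446, 0.1101, 0.1762]
ee_rot: [-3.083, 0.086, 0.543]
contact_force: [1.1, 0.4, -4.0]
gripper_width: 0.257
t 10.9 p [0.5446 0.1101 0.1762] x [ 0.9383 -0.0526 -0.3417] z [-0.3412  0.0191 -0.9398] F [ 1.1  0.4 -4. ] T [-0.06 -0.54  0.  ] g 0.257
C mm [11.3  0.1 -0.6] +end [ 92.1   0.1 -30. ] -end [-69.5   0.1  28.7] tilt 19.98 yaw -0.01
clock: 11.15
eef_pos: [0.5466, 0.11, 0.1762]
ee_rot: [-3.083, 0.086, 0.543]
contact_force: [0.4, -0.8, -4.6]
gripper_width: 0.256
t 11.15 p [0.5466 0.11   0.1762] x [ 0.9383 -0.0526 -0.3417] z [-0.3412  0.0192 -0.9398] F [ 0.4 -0.8 -4.6] T [-0.08 -0.53  0.  ] g 0.256
C mm [13.3  0.1 -0.7] +end [ 94.1   0.1 -30.1] -end [-67.5   0.1  28.7] tilt 19.98 yaw -0.01
```

Foremost point is now about 96 mm; no contact. Continue feeling.

```bash
cat > st.py <<'E'
from rig import ctrl
from h import *
s=ctrl.observe(); show(s);hobpose(s)
E
python3 -m inch '0 0 0 .047 0 -.017 0;0 0 0 .047 0 -.017 0;0 0 0 0 0 0 0'; python3 -m inch '0 0 0 .047 0 -.017 0;0 0 0 0 0 0 0'; python3 st.py
```

```text
clock: 11.4
eef_pos: [0.5486, 0.1099, 0.1762]
ee_rot: [-3.083, 0.086, 0.543]
contact_force: [0.3, -0.2, -4.7]
gripper_width: 0.256
clock: 11.57
eef_pos: [0.5496, 0.1098, 0.1762]
ee_rot: [-3.083, 0.086, 0.543]
contact_force: [0.0, -0.0, -4.9]
gripper_width: 0.256
t 11.57 p [0.5496 0.1098 0.1762] x [ 0.9383 -0.0527 -0.3418] z [-0.3412  0.0191 -0.9398] F [ 0.  -0.  -4.9] T [-0.   -0.53  0.07] g 0.256
C mm [16.3  0.1 -0.7] +end [ 97.1   0.1 -30.1] -end [-64.5   0.1  28.7] tilt 19.99 yaw -0.01
```

```bash
python3 -m inch '0 0 0 .047 0 -.017 0;0 0 0 0 0 0 0'; python3 -m inch '0 0 0 .047 0 -.017 0;0 0 0 0 0 0 0'; python3 st.py
```

```text
clock: 11.73
eef_pos: [0.5505, 0.1098, 0.1762]
ee_rot: [-3.083, 0.086, 0.543]
contact_force: [1.1, -0.2, -4.8]
gripper_width: 0.255
clock: 11.9
eef_pos: [0.5513, 0.1098, 0.1762]
ee_rot: [-3.083, 0.086, 0.545]
contact_force: [-3.5, 0.2, -3.5]
gripper_width: 0.254
t 11.9 p [0.5513 0.1098 0.1762] x [ 0.938  -0.0525 -0.3427] z [-0.3421  0.0192 -0.9395] F [-3.5  0.2 -3.5] T [ 0.08  0.07 -0.1 ] g 0.254
C mm [17.9  0.2 -0.6] +end [ 98.7   0.1 -30.1] -end [-62.9   0.2  28.8] tilt 20.04 yaw -0.0
```

```bash
python3 -m inch '0 0 0 .025 0 -.009 0;0 0 0 0 0 0 0'; python3 st.py;  python3 -m inch '0 0 0 .025 0 -.009 0;0 0 0 0 0 0 0'; python3 st.py; python3 - <<'E'
from rig import ctrl
import cv2
for n in ["scene","top"]:
    d=ctrl.get_image(n); cv2.imwrite(f"pics/{n}5.png",cv2.resize(d["image"][150:400,250:580] if n=="scene" else d["image"][160:320,120:330],None,fx=2.4 if n=="scene" else 3.6,fy=2.4 if n=="scene" else 3.6))
E
```

```text
clock: 12.07
eef_pos: [0.5515, 0.1098, 0.1763]
ee_rot: [-3.083, 0.086, 0.546]
contact_force: [-8.7, 2.0, -0.4]
gripper_width: 0.256
t 12.07 p [0.5515 0.1098 0.1763] x [ 0.9377 -0.0524 -0.3435] z [-0.343   0.0192 -0.9391] F [-8.7  2.  -0.4] T [ 0.13  1.   -0.13] g 0.256
C mm [18.   0.2 -0.5] +end [ 98.8   0.2 -30.1] -end [-62.7   0.2  29. ] tilt 20.09 yaw -0.0
clock: 12.23
eef_pos: [0.5517, 0.1098, 0.1763]
ee_rot: [-3.082, 0.086, 0.548]
contact_force: [-12.2, 1.1, 1.2]
gripper_width: 0.256
t 12.23 p [0.5517 0.1098 0.1763] x [ 0.9373 -0.0523 -0.3446] z [-0.3441  0.0193 -0.9387] F [-12.2   1.1   1.2] T [ 0.18  1.72 -0.17] g 0.256
C mm [18.1  0.2 -0.4] +end [ 98.9   0.2 -30.1] -end [-62.6   0.2  29.2] tilt 20.16 yaw 0.01
```

View pics/scene5.png

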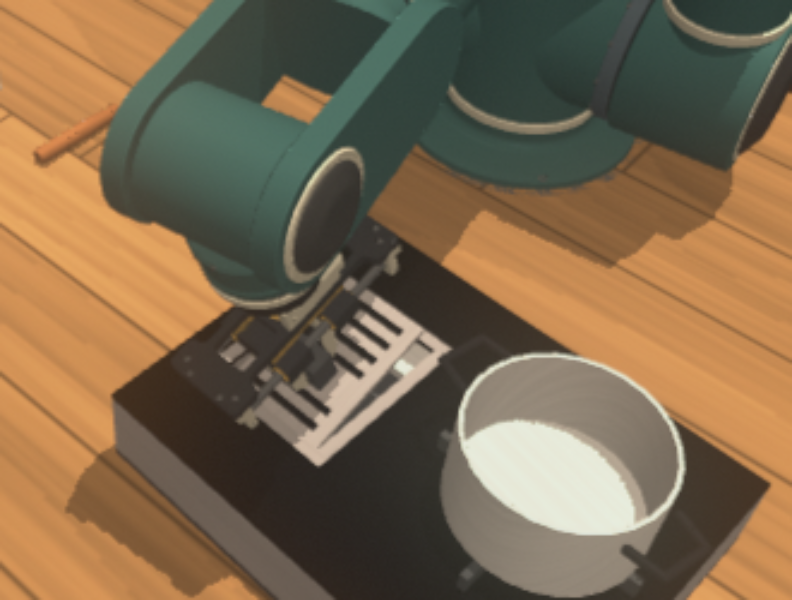

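```bash
python3 -m inch '0 0 0 -.14 0 .05 0;0 0 0 0 0 0 0;0 0 0 0 0 0 0'; python3 st.py; cat > plan.py <<'E'
from h import *
from rig import ctrl
def prow(a,b):
    A=Rn.from_euler('z',YAW,degrees=True)*Rn.from_euler('x',180,degrees=True)*Rn.from_euler('y',a[1],degrees=True)
    print("  t",(A.inv().apply(b[0]-a[0])/.02).round(3),"wy",round(np.radians(b[1]-a[1])/.08,3))
E
python3 - <<'E'
from plan import *
s=ctrl.observe(); xF=.0993
st=[]
for th in (20,17,14,11,8,5,2,0):
    st.append(hobtcp(xF-.006*np.sin(np.radians(th)),-.032,th)); print(th,"B lower x",xF*1e3-6*np.sin(np.radians(th))-172*np.cos(np.radians(th)),"z",-32+172*np.sin(np.radians(th)))
to(s,st[0][0],YAW,st[0][1])
for a,b in zip(st,st[1:]): prow(a,b)
E
```

```text
clock: 12.58
eef_pos: [0.5496, 0.1098, 0.1763]
ee_rot: [-3.083, 0.086, 0.542]
contact_force: [-0.5, 0.3, -4.2]
gripper_width: 0.256
t 12.58 p [0.5496 0.1098 0.1763] x [ 0.9385 -0.0527 -0.3412] z [-0.3406  0.0191 -0.94  ] F [-0.5  0.3 -4.2] T [-0.02 -0.54 -0.03] g 0.256
C mm [16.4  0.1 -0.6] +end [ 97.2   0.  -30. ] -end [-64.5   0.1  28.7] tilt 19.95 yaw -0.01
20 B lower x -64.37925163513027 z 26.827464652015017
17 B lower x -66.93864825397853 z 18.287933212310726
14 B lower x -69.0423962930694 z 9.610566043142846
11 B lower x -70.68472952525747 z 0.8191472047657058
8 B lower x -71.8611464293105 z -8.062226634868743
5 B lower x -72.5684225282662 z -17.009212247402793
2 B lower x -72.80461922749947 z -25.997286567169834
0 B lower x -72.7 z -32.0
shift units [0.04 0.   0.09] turn units [-0.   -0.01 -0.  ]
  t [-0.233 -0.     0.227] wy 0.654
  t [-0.233  0.     0.227] wy 0.654
  t [-0.232  0.     0.228] wy 0.654
  t [-0.232 -0.     0.229] wy 0.654
  t [-0.232  0.     0.229] wy 0.654
  t [-0.232 -0.     0.23 ] wy 0.654
  t [-0.156 -0.     0.153] wy 0.436
```

```bash
python3 -m inch '0 0 0 .05 0 .09 0;0 0 0 0 0 0 0;0 .327 0 -.117 0 .113 0;0 .327 0 -.117 0 .114 0;0 .327 0 -.116 0 .113 0;0 .327 0 -.117 0 .114 0;0 0 0 0 0 0 0'; python3 st.py; python3 -m inch '0 .327 0 -.116 0 .114 0;0 .327 0 -.116 0 .114 0;0 0 0 0 0 0 0;0 0 0 0 0 0 0'; python3 st.py
```

```text
clock: 13.17
eef_pos: [0.5377, 0.1105, 0.1683]
ee_rot: [-3.111, 0.087, 0.38]
contact_force: [-0.4, 0.4, -4.4]
gripper_width: 0.255
t 13.17 p [0.5377 0.1105 0.1683] x [ 0.9691 -0.0542 -0.2406] z [-0.2403  0.0134 -0.9706] F [-0.4  0.4 -4.4] T [-0.05 -0.34 -0.  ] g 0.255
C mm [ 14.2   0.1 -11.6] +end [ 97.7   0.1 -32.3] -end [-69.3   0.1   9.1] tilt 13.92 yaw -0.0
clock: 13.5
eef_pos: [0.5327, 0.1108, 0.1652]
ee_rot: [-3.12, 0.087, 0.302]
contact_force: [0.1, -0.8, -5.2]
gripper_width: 0.254
t 13.5 p [0.5327 0.1108 0.1652] x [ 0.9799 -0.0549 -0.1918] z [-0.1915  0.0107 -0.9814] F [ 0.1 -0.8 -5.2] T [-0.05 -0.35  0.03] g 0.254
C mm [ 13.9   0.1 -15.7] +end [ 98.3   0.1 -32.2] -end [-70.6   0.1   0.8] tilt 11.06 yaw -0.01
```

```bash
python3 -m inch '0 .218 0 -.077 0 .076 0;0 0 0 0 0 0 0'; python3 -m inch '0 .218 0 -.077 0 .076 0;0 0 0 0 0 0 0';  python3 -m inch '0 .218 0 -.077 0 .076 0;0 0 0 0 0 0 0'; python3 st.py
```

```text
clock: 13.67
eef_pos: [0.5308, 0.1109, 0.1637]
ee_rot: [-3.124, 0.088, 0.272]
contact_force: [-0.9, -0.3, -5.1]
gripper_width: 0.255
clock: 13.83
eef_pos: [0.5288, 0.111, 0.1624]
ee_rot: [-3.127, 0.088, 0.245]
contact_force: [0.2, -0.5, -4.6]
gripper_width: 0.258
clock: 14.0
eef_pos: [0.527, 0.1111, 0.1611]
ee_rot: [-3.129, 0.088, 0.217]
contact_force: [-0.3, -0.0, -4.5]
gripper_width: 0.259
t 14.0 p [0.527  0.1111 0.1611] x [ 0.9889 -0.0554 -0.138 ] z [-0.1378  0.0077 -0.9904] F [-0.3 -0.  -4.5] T [-0.07 -0.2   0.05] g 0.259
C mm [ 13.4   0.1 -20.6] +end [ 98.6   0.1 -32.5] -end [-71.8   0.1  -8.8] tilt 7.93 yaw -0.01
```

```bash
python3 - <<'E'
from rig import ctrl
import cv2
d=ctrl.get_image("wrist"); cv2.imwrite("pics/w6.png",d["image"])
E
```

```text
(no output)
```

View pics/w6.png

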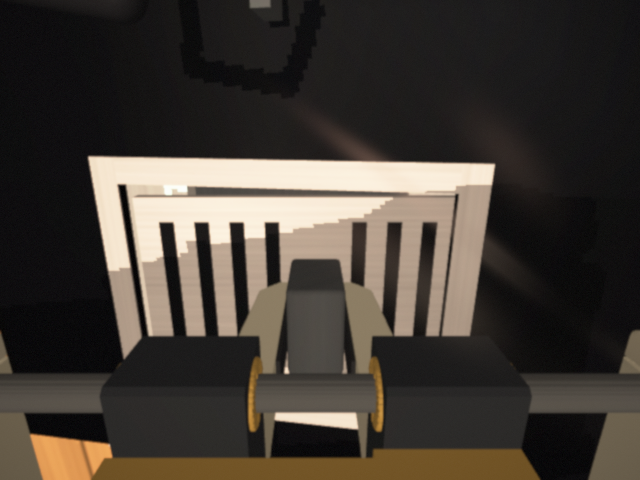

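```bash
python3 -m inch '0 .218 0 -.077 0 .076 0;0 0 0 0 0 0 0'; python3 -m inch '0 .218 0 -.077 0 .076 0;0 .218 0 -.077 0 .076 0;0 0 0 0 0 0 0'; python3 -m inch '0 .218 0 -.077 0 .076 0;0 .218 0 -.077 0 .076 0;0 0 0 0 0 0 0';python3 st.py
```

```text
clock: 14.22
eef_pos: [0.5253, 0.1112, 0.1599]
ee_rot: [-3.131, 0.088, 0.19]
contact_force: [-0.0, -0.1, -3.9]
gripper_width: 0.253
clock: 14.47
eef_pos: [0.5217, 0.1114, 0.1571]
ee_rot: [-3.135, 0.088, 0.135]
contact_force: [0.5, -1.2, -4.6]
gripper_width: 0.257
clock: 14.72
eef_pos: [0.5184, 0.1116, 0.1543]
ee_rot: [-3.138, 0.088, 0.08]
contact_force: [-0.6, 0.4, -4.7]
gripper_width: 0.253
t 14.72 p [0.5184 0.1116 0.1543] x [ 0.9971 -0.0558 -0.051 ] z [-0.0509  0.0028 -0.9987] F [-0.6  0.4 -4.7] T [-0.03 -0.12 -0.05] g 0.253
C mm [ 13.2   0.1 -28.3] +end [ 99.1   0.1 -32.7] -end [-72.7   0.1 -23.9] tilt 2.92 yaw -0.0
```

```bash
python3 - <<'E'
from plan import *
s=ctrl.observe(); t,p=hobtcp(.0862,-.032,0); dp,dr=to(s,t,YAW,0)
E
```

```text
shift units [-0.89  0.    0.23] turn units [ 0.    0.64 -0.  ]
```

```bash
python3 -m inch '0 .107 0 -.148 0 .03 0;0 .107 0 -.148 0 .03 0;0 .107 0 -.148 0 .03 0;0 0 0 0 0 0 0'; python3 -m inch '0 .107 0 -.148 0 .04 0;0 .107 0 -.148 0 .04 0;0 .107 0 -.148 0 .04 0;0 0 0 0 0 0 0;0 0 0 0 0 0 0'; python3 st.py
```

```text
clock: 15.05
eef_pos: [0.5093, 0.1121, 0.1531]
ee_rot: [-3.139, 0.088, 0.041]
contact_force: [-0.7, 1.0, -5.6]
gripper_width: 0.253
clock: 15.47
eef_pos: [0.5008, 0.1126, 0.151]
ee_rot: [-3.14, 0.088, 0.001]
contact_force: [0.4, -0.4, -4.4]
gripper_width: 0.252
t 15.47 p [0.5008 0.1126 0.151 ] x [ 9.984e-01 -5.580e-02 -8.000e-04] z [-8.e-04  1.e-04 -1.e+00] F [ 0.4 -0.4 -4.4] T [-0.02 -0.06  0.01] g 0.252
C mm [  0.5   0.1 -31.7] +end [ 86.5   0.1 -31.8] -end [-85.5   0.1 -31.7] tilt 0.05 yaw -0.0
```

Lower to contact in half-millimetre rows.

```bash
python3 -m inch '0 0 0 0 0 .05 0;0 0 0 0 0 .025 0;0 0 0 0 0 0 0'; python3 -m inch '0 0 0 0 0 .025 0;0 0 0 0 0 0 0'; python3 -m inch '0 0 0 0 0 .025 0;0 0 0 0 0 0 0'; python3 st.py
```

```text
clock: 15.72
eef_pos: [0.5011, 0.1125, 0.1493]
ee_rot: [-3.14, 0.088, 0.002]
contact_force: [0.4, -0.3, -4.1]
gripper_width: 0.255
clock: 15.88
eef_pos: [0.5011, 0.1126, 0.1489]
ee_rot: [3.14, -0.088, -0.002]
contact_force: [0.2, -0.0, -4.9]
gripper_width: 0.252
clock: 16.05
eef_pos: [0.5011, 0.1126, 0.1487]
ee_rot: [-3.14, 0.088, 0.001]
contact_force: [-2.7, -1.5, 0.7]
gripper_width: 0.256
t 16.05 p [0.5011 0.1126 0.1487] x [ 9.984e-01 -5.600e-02 -8.000e-04] z [-8.e-04  1.e-04 -1.e+00] F [-2.7 -1.5  0.7] T [-0.14  0.24  0.05] g 0.256
C mm [  0.8   0.1 -34. ] +end [ 86.8   0.1 -34.1] -end [-85.2   0.1 -33.9] tilt 0.05 yaw -0.01
```

```bash
python3 -m inch '0 0 0 0 0 -.05 0;0 0 0 -.03 0 0 0;0 0 0 0 0 0 0;0 0 0 0 0 .05 0;0 0 0 0 0 0 0'; python3 st.py; python3 -m inch '0 0 0 0 0 0 .45;0 0 0 0 0 0 .45;0 0 0 0 0 0 .45;0 0 0 0 0 0 .45;0 0 0 0 0 0 .45;0 0 0 0 0 0 .45;0 0 0 0 0 0 .45'; python3 st.py
```

```text
clock: 16.47
eef_pos: [0.5005, 0.1126, 0.1487]
ee_rot: [-3.14, 0.088, 0.001]
contact_force: [-2.4, -0.1, 1.1]
gripper_width: 0.254
t 16.47 p [0.5005 0.1126 0.1487] x [ 9.984e-01 -5.590e-02 -6.000e-04] z [-6.e-04  1.e-04 -1.e+00] F [-2.4 -0.1  1.1] T [-0.15  0.3  -0.  ] g 0.254
C mm [  0.2   0.2 -34. ] +end [ 86.2   0.1 -34. ] -end [-85.8   0.2 -33.9] tilt 0.04 yaw -0.01
clock: 17.05
eef_pos: [0.5005, 0.1126, 0.1485]
ee_rot: [-3.14, 0.088, 0.001]
contact_force: [0.5, -0.0, 0.8]
gripper_width: 0.45
t 17.05 p [0.5005 0.1126 0.1485] x [ 9.984e-01 -5.600e-02 -9.000e-04] z [-9.e-04  1.e-04 -1.e+00] F [ 0.5 -0.   0.8] T [-0.06 -0.16 -0.03] g 0.45
C mm [  0.1   0.1 -34.2] +end [ 86.1   0.1 -34.3] -end [-85.9   0.1 -34.2] tilt 0.05 yaw -0.01
```

Free. Retreat straight up, then a bit back toward -y to clear the cameras' views.

```bash
python3 -m inch '0 0 0 0 0 -.3 .45;0 0 0 0 0 -.5 .45;0 0 0 0 0 -.8 .45;0 0 0 0 0 -1 .45;0 0 0 0 0 -1 .45;0 0 0 0 0 -1 .45;0 0 0 0 0 -1 .45;0 0 0 0 0 -1 .45;0 0 0 0 0 0 .45;0 0 0 0 0 0 .45'; python3 - <<'E'
from rig import ctrl
from h import *
s=ctrl.observe(); show(s)
d=ctrl.get_image("wrist"); cv2.imwrite("pics/w7.png",d["image"])
E
```

```text
clock: 17.88
eef_pos: [0.5008, 0.1126, 0.2822]
ee_rot: [-3.14, 0.088, -0.003]
contact_force: [-1.0, -0.9, -0.6]
gripper_width: 0.45
t 17.88 p [0.5008 0.1126 0.2822] x [ 0.9984 -0.0559  0.0016] z [ 1.6e-03  5.0e-04 -1.0e+00] F [-1.  -0.9 -0.6] T [-0.01 -0.04  0.01] g 0.45
```

View pics/w7.png

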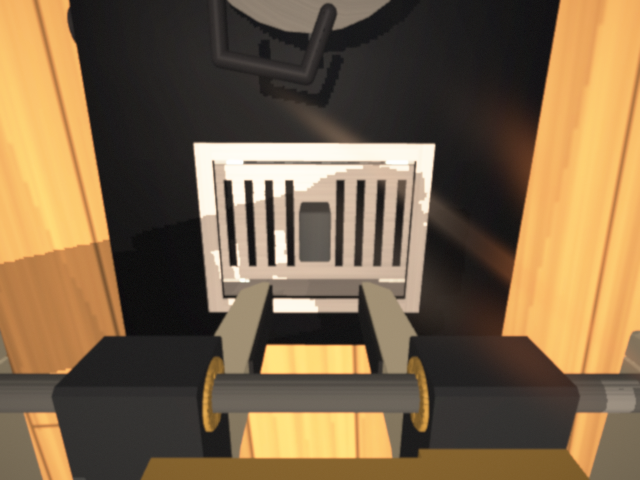

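```bash
python3 -m inch '0 0 0 0 .8 -.8 .45;0 0 0 0 1 -.8 .45;0 0 0 0 1 0 .45;0 0 0 0 1 0 .45;0 0 0 0 1 0 .45;0 0 0 0 1 0 .45;0 0 0 0 1 0 .45;0 0 0 0 1 0 .45;0 0 0 0 1 0 .45;0 0 0 0 1 0 .45;0 0 0 0 1 0 .45;0 0 0 0 0 0 .45;0 0 0 0 0 0 .45'; python3 - <<'E'
from rig import ctrl
from h import *
s=ctrl.observe(); show(s)
a=cv2.imread("pics/w7.png"); cv2.imwrite("pics/w7z.png",cv2.resize(a[130:320,185:445],None,fx=3,fy=3,interpolation=cv2.INTER_CUBIC))
for n in("top","scene"):
    d=ctrl.get_image(n); cv2.imwrite(f"pics/{n}8.png",d["image"])
    r=d["image"][185:285,185:275] if n=="top" else d["image"][245:355,320:450]
    cv2.imwrite(f"pics/{n}8z.png",cv2.resize(r,None,fx=5,fy=5,interpolation=cv2.INTER_CUBIC))
E
```

```text
clock: 19.02
eef_pos: [0.4883, -0.1036, 0.3116]
ee_rot: [-3.14, 0.091, 0.004]
contact_force: [0.1, 0.7, 0.3]
gripper_width: 0.447
t 19.02 p [ 0.4883 -0.1036  0.3116] x [ 0.9983 -0.0577 -0.0024] z [-2.3e-03  6.0e-04 -1.0e+00] F [0.1 0.7 0.3] T [-0.03 -0.09  0.  ] g 0.447
```

View pics/w7z.png

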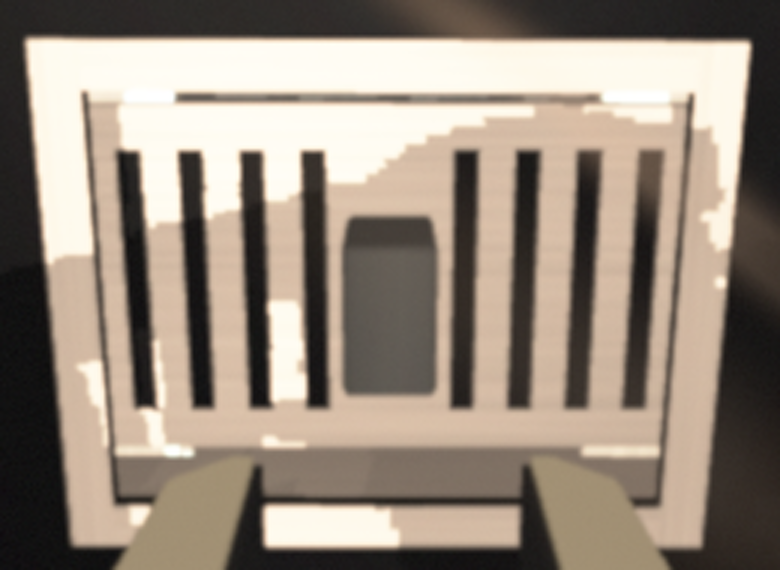

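View pics/scene8.png

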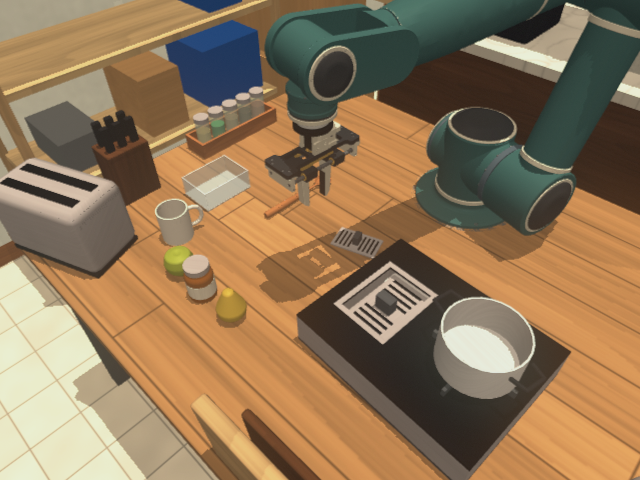

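View pics/top8z.png

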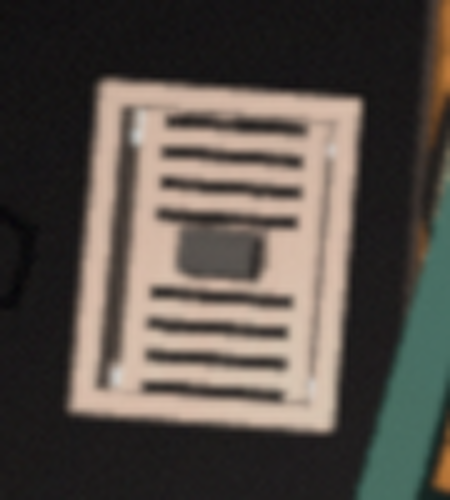

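View pics/scene8z.png

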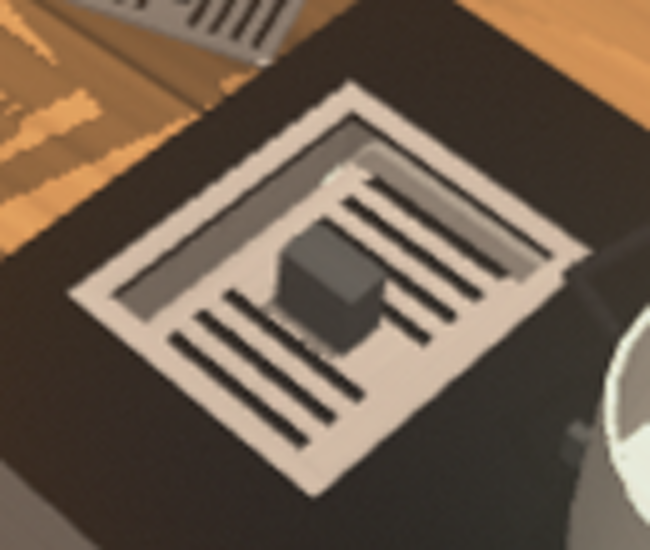

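```bash
python3 - <<'E'
from rig import ctrl
from h import *
d=ctrl.get_image("wrist"); s=dict(eef_pos=np.array([.5008,.1126,.2822]),ee_rot=np.array([-3.14,.088,-.003]))
a=np.radians(YAW); M=np.array([[np.cos(a),np.sin(a)],[-np.sin(a),np.cos(a)]])
f=lambda u,v:(u/3+185,v/3+130)
def q(pts,z): return np.array([M@(onz(d,f(*p),z,s)[:2]-VC)*1e3 for p in pts])
H=q([(343,247),(437,247),(437,395),(343,395)],.096);print(H.round(1),H.mean(0))
print("trim",q([(25,38),(750,42),(70,548),(702,548)],.086).round(1))
print("plate edges",q([(390,102),(390,447)],.058).round(1))
print("slots mid x",q([(130,280),(648,280)],.058).round(1), )
n=ctrl.get_image("top")["image"]; o=cv2.imread("pics/top0.png")
E
python3 - <<'E'
import cv2
a=cv2.imread("pics/top0.png");b=cv2.imread("pics/top8.png")
cv2.imwrite("pics/cmp.png",cv2.resize(b,(800,600)))
E
```

```text
[[-11.   19.5]
 [ 12.   19.5]
 [ 12.4 -19.3]
 [-11.5 -19.2]] [0.46215871 0.11355332]
trim [[-87.   68.6]
 [ 87.   67.5]
 [-87.9 -68.2]
 [ 86.7 -68.5]]
plate edges [[  0.6  50.2]
 [  0.5 -50.4]]
slots mid x [[-72.7   0.8]
 [ 73.3   0.6]]
```

View pics/cmp.png

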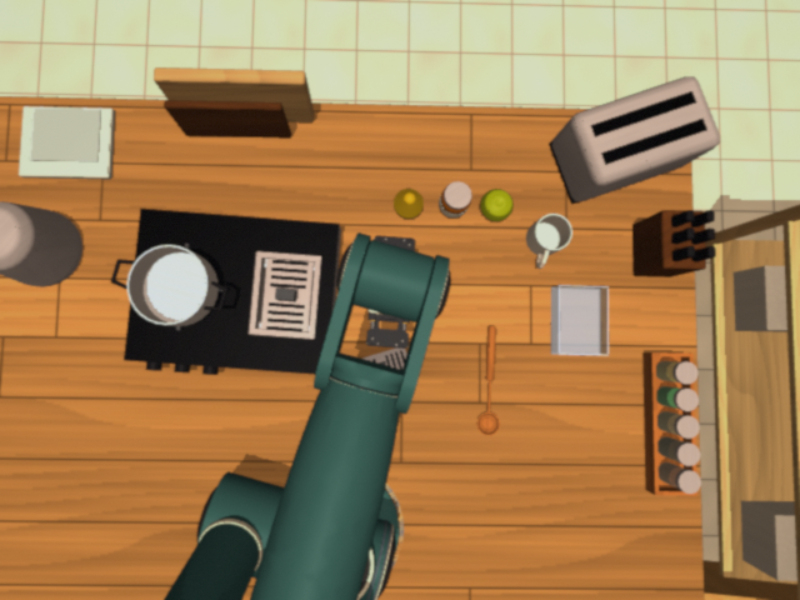

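The plate sits centred within about 0.5 mm and at ledge height. The pot and other bystanders are unmoved in the top view, and the robot is clear.

```bash
python3 -c "
from rig import ctrl
ctrl.sign_off()
print(ctrl.observe()['clock'])"
```

```text
the job is handed in; nothing more can be done
the job is handed in; nothing more can be done
```

The larger filter plate is back in the hob's vent, handle up. It lies flat on the two ledges, the gripper has let go and the arm is clear. I handed the job in at about 19 s on the robot's clock.

**How it went in:** I tilted the plate 20° and slid its far (+x) end under the rim until it touched the end stop. The contact force there stayed under about 13 N. The stop was at about 100.7 mm, so both pockets are nearly equally deep. I backed off, let the near end down without contact, then centred the plate. I lowered it until it touched the ledges, at 34 mm below the glass as specified.

**Last checks:**
- **Centring:** the wrist picture puts the handle's centre 0.5 mm in x and 0.1 mm in y from the vent's centre. The plate's long edges are at ±50 mm, so the ends should be tucked 11 mm each side to within about 0.5 mm.
- **Flatness:** the tilt was 0.05° at release.
- **Other things:** in the final top and scene pictures the pot, tub, apple, pear, jar, spoon and mug look where they were. I compared those by eye and did not measure them. In the top view the arm partly covers the small filter, but it shows undisturbed in the scene view.

No check failed. The first two views of the vent's y position differed by 2 mm; the wrist camera later agreed with their average to within about 0.5 mm.

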